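# Load the rotary collet rack and hold it at the pointer

## Robot

A 6-joint arm with a two-finger parallel gripper is mounted at the origin on a cart in front of the work surface, level with it; the furniture and walls round the work are solid. World frame = base frame: x ahead of the robot, y to its left, z up, the work surface at z = 0. Lengths are in mm, angles in rad, forces in N, time in s.
With the tool pointing down it reaches from about 350 to 775 mm from the base axis. Payload 7.3 kg.
Tool frame: the origin (TCP) lies on the centre line of the jaws, within the pads' length; the fingertips stand 17 mm ahead of it and the grasp point (between the pads) lies 2 mm behind it; z points along the fingers, y is the line along which they close (so a half turn about z gives the same grasp; the last joint's range is limited). The gripper opens to 92 mm and grips with 3 to 60 N. Pads are 19 mm wide; open, the fingers measure 130 mm over their backs; the gripper's body (75 mm by 190 mm) begins 47 mm behind the grasp point.
Start: joints at [-0.146, 0.342, 1.524, -0, 1.275, -0.146], TCP at [525.017, 0.02, 243.741] pointing down, gripper open.
Joint ranges: [-2.53, 2.53], [-0.77, 2.02], [0.04, 2.7], [-1, 4.14], [0.28, 2.66], [-3.11, 3.11]. Speed limits (rad/s): [2.57, 2.57, 3.14, 3.14, 3.14, 3.14].

## Interface

Orientations are given as [roll, pitch, yaw] about the fixed x, y, z axes, in that order (R = Rz(yaw) Ry(pitch) Rx(roll)).
In Python, from plant import bot gives the robot as it stands. The module is installed in compiled form; this text tells all that it offers.
- The arm moves only by the shell command python3 -m pendant 'ROWS'. ROWS is JSON, a list of rows, each a list of 3 entries, a list of its own where there are three numbers: the shift along the world's x, y, z as a fraction of full scale, then the turn, a rotation vector about the world's x, y, z as a fraction of full scale, then the opening, from -1 (shut) to 1 (fully open), so that 0 is half open. In form: [[[tx, ty, tz], [rx, ry, rz], claw], ...]. A call has exactly 10 rows; each row shifts and turns the commanded pose from where the row before left it; what a row does not reach is not made up. Full scale, the value 1, is 30 mm for a shift and 0.12 rad for a turn. A row lasts 1/12 s, in which the tool goes at most 41.7 mm and 7.16 degrees, less where a joint would pass 70% of its speed; a pose out of reach is approached as far as the arm can. A call with a number of a shift or a turn outside -1 to 1 is refused whole. A call with a gripper value outside its range is refused whole. The fingers move at their own pace and stop on an object; the grip force is fixed at half the most. Time passes only in rows, so rows that do not move let the fingers close, or fill a call up. It gives the time, the measured TCP pose, the force, the opening and the grip force at its end, in the units of the state.
- bot.get_obs(): the state, without advancing time (a new reading comes with each control period).
- bot.capture(name): name is "scene" or "side" or "wrist"; returns the picture (420x560x3 uint8, blue, green, red); there is no depth.
- bot.camera_params(name): a dict with "fovy" (degrees; the focal length in pixels is half the picture's height over the tangent of half this angle, whatever the lens; pixels are square), "cx", "cy" (the principal point, pixels), "camera_from_world" (4x4, takes a point from world to camera coordinates). Camera axes: x right, y down, z forward; pixel columns grow to the right and rows downward; lengths in mm; the calibration is good to about 2 mm. A picture is of the moment at which its call begins: read the wrist's pose just before it. camera_params takes no time and is no camera call; for the wrist camera it gives the pose at the moment of the call.
- bot.close_job(): hands the job in; it is judged then, once.
The state is a dict: "time": time; "joint_positions": joint angles; "dq": joint speeds; "tau": joint torques, N m; "tool_pos": TCP position; "tcp_rot": TCP orientation; "contact_force": force on the tool from outside, world axes, zero at the start; "moment": the same for the moment, N m; "grip_width": finger opening in mm; "finger_force": force on a finger pad.
Only numpy, scipy, OpenCV 4.12 (cv2) and the standard library are available. Lean on these libraries where they do the work, as an engineer would, in place of code of your own. Each camera call takes 0.05 s, during which the arm holds its last target. There are 200 camera calls.

## Task

Pick the one spring collet out of the steel parts tray and stand it, narrow end down, in the empty seat of the rotary collet rack, letting go of it there; leave all the other things in the tray and on the table as they lie. Only then turn the rack, by the bar handle on top, until that collet stands in line with the pointer on the rack's foot. The rack runs freely and I am about to press the clamping nut onto the collet there, so finish while still gripping the handle firmly and holding the rack still: do not let go at the end.

Things in the scene. Friction and masses are not known exactly. Their poses are not given: they have to be found in the camera images.
- collet_mid (a point): Centre, half-way up, of the loose spring collet: a bare grey metal plug 42 mm tall, upright, narrow end down, in the tray (its underside 21 mm below this point, 3 mm above the table). Round: radius 9.5 mm at the underside, widening evenly to 16 mm at 32 mm up, 16 mm from 32 to 37 mm up (grip it across this band), then 12.5 mm at the top. About 90 g. Its z axis points up.
- tray: Open dark steel tray, 150 mm (its x) by 260 mm (its y), rim 29 mm and floor 3 mm above the table; origin at the centre of its underside. The collet, a nut and a collar stand in a row along its y, about 76 mm apart, in any order, 20 mm to the +x side of its middle; a hex key lies along its -x side, a router cutter along its +x wall. Treat it as immovable.
- collet_nut: Clamping nut, a grey slotted metal ring 50 x 54 x 24 mm in the tray; origin at the centre of its underside. To be left alone.
- shaft_collar: Plain steel ring, 40 mm across, 16 mm high with a 20 mm hole, in the tray; origin at the centre of its underside. To be left alone.
- hex_key: Hex key 40 x 140 x 9 mm in the tray. To be left alone.
- router_cutter: Straight router cutter, a round steel rod 10 mm thick and 62 mm long, lying in the tray. To be left alone.
- screwdriver: Screwdriver 210 mm long, with a red handle, lying on the table. To be left alone.
- tape_measure: Yellow tape measure standing on the table. To be left alone.
- calliper: Calliper lying on the table. To be left alone.
- pencil: Red pencil lying on the table. To be left alone.
- front_place (a point): Where the centre (half-way up) of a collet seated exactly at the pointer would be: 57 mm above the table, 70 mm from the rack's vertical axis, which lies along this point's +x. Fixed to the rack's screwed-down foot. The pointer is a small steel cone on an upright 92 to 118 mm from the axis, up to 46 mm high, on the side towards the robot.
- empty_seat (a point): Where the centre (half-way up) of the collet is when it stands in the empty seat: 57 mm above the table; turns with the rack; rack's axis 70 mm along its +x. Seat: black cup 36 mm across, mouth 50 mm and floor 36 mm above the table, bore 28 mm wide at the mouth, about 24 mm at the floor; the seated collet stands on the floor, its top at 78 mm. Five like cups, 60 degrees apart, hold fixed collets.
- handle: Black bar handle on the rack's central post (17 mm thick), fixed to the turntable, an aluminium disc of 94 mm radius. Bar 58 mm long, 15 mm thick, 28 mm tall; origin at its centre, on the rack's axis, 106 mm above the table. Its x axis runs along the bar; the empty seat lies on its -x side. Grip it across the bar, along its y.
- turntable (a joint): Angle of the turntable, rad: 0 (or any full turn) when the empty seat is exactly at the pointer; grows anticlockwise seen from above. Turns freely both ways for more than a full turn, on a bearing with slight drag (about 0.02 Nm), and stays where it is left.

How it is judged (in metres and radians):
On the way, in this order (a step that is already met when the one before it is completed fails the run):
1. the collet is lifted out of the tray (height (world z) of collet_mid above 0.075 m), for 0.1 s.
2. the collet stands in the empty seat, let go (distance between collet_mid and empty_seat below 0.006 m and angle between collet_mid's own z axis and vertical below 0.15 rad and contact force between collet and the fingers below 0.2 N), for 0.2 s.
3. the rack is turned until the loaded seat is at the pointer (distance between collet_mid and empty_seat below 0.006 m and horizontal distance between empty_seat and front_place below 0.006 m), for 0.2 s.
At the end, for the whole second after the job is handed in: The collet stands upright (0.15 rad) within 6 mm of its place in the empty seat, untouched by the robot; the seat is within 6 mm (5 degrees) of the place at the pointer; the turntable is still (under 0.05 rad/s); the fingers grip the handle with over 5 N (all of step 3 and angle between collet_mid's own z axis and vertical below 0.15 rad and contact force between collet and the arm below 0.2 N and contact force between collet and the fingers below 0.2 N and velocity of joint turntable between -0.05 and 0.05 rad/s and contact force between the fingers and handle above 5 N); the arm keeps its last pose, push and grip.
It fails at once if another thing in the tray is moved by more than 30 mm (distance of any of collet_nut, shaft_collar, hex_key, router_cutter from where it was at the start of the episode above 0.03 m).
It fails at once if a thing on the table is moved by more than 30 mm (distance of any of tape_measure, calliper, pencil, screwdriver from where it was at the start of the episode above 0.03 m).
It also fails if it takes over 64 s, if anything falls off the work surface, if the arm or the gripper's body presses on something with over 40 N, if the wrist force passes 120 N, or if a joint passes its speed limit or range.

## Working session

There is one attempt and no reset: what is moved stays moved. The work goes in short steps, Python scripts to look and compute and a shell command to move; the robot and the scene stay as the last step left them, time stands still between calls to the robot, and variables do not carry over. Pictures are saved under pics/ and viewed, at most 10 in all, crops included, and the job is handed in when it is done.

```bash
mkdir -p pics; cat > h.py <<'E'
import numpy as np, cv2
from plant import bot
def cam(n):
    p=bot.camera_params(n); f=210/np.tan(np.radians(p["fovy"])/2)
    return f,p["cx"],p["cy"],np.array(p["camera_from_world"])
def ray(c,u,v,z):
    f,cx,cy,T=c; R=T[:3,:3]; o=-R.T@T[:3,3]; d=R.T@np.array([(u-cx)/f,(v-cy)/f,1])
    return o+d*(z-o[2])/d[2]
def proj(c,P):
    f,cx,cy,T=c; q=T[:3,:3]@np.array(P,float)+T[:3,3]; return np.array([f*q[0]/q[2]+cx,f*q[1]/q[2]+cy])
E
python3 - <<'E'
from h import *
o=bot.get_obs(); print(o["time"],o["tool_pos"],o["tcp_rot"],o["grip_width"])
for n in("scene","side","wrist"):
    c=cam(n); im=bot.capture(n); cv2.imwrite(f"pics/{n}0.png",im)
    print(n,c[0],c[1:3],-c[3][:3,:3].T@c[3][:3,3],c[3][:3,:3].round(2).tolist())
E
```

```text
0.0 [5.24617784e+02 6.47288126e-02 2.43037853e+02] [-3.14004783e+00 -2.53947241e-04  1.57074026e+00] 92.115851640868
scene 466.9668114747986 (283.8905606078178, 209.52090174013335) [-190.14700907 1217.4145583   768.18259911] [[-0.88, -0.48, 0.02], [-0.22, 0.38, -0.9], [0.42, -0.79, -0.44]]
side 471.8995757791106 (276.8671696610472, 210.03515946096775) [  174.23626264 -1242.26916425  1158.34737894] [[0.97, -0.23, -0.0], [-0.16, -0.64, -0.75], [0.17, 0.73, -0.66]]
wrist 302.02418305856554 (283.1352483516556, 213.00241784957865) [525.76176946  65.60746937 384.42273231] [[1.0, 0.0, -0.0], [0.0, -0.97, 0.25], [0.0, -0.25, -0.97]]
```

View pics/scene0.png

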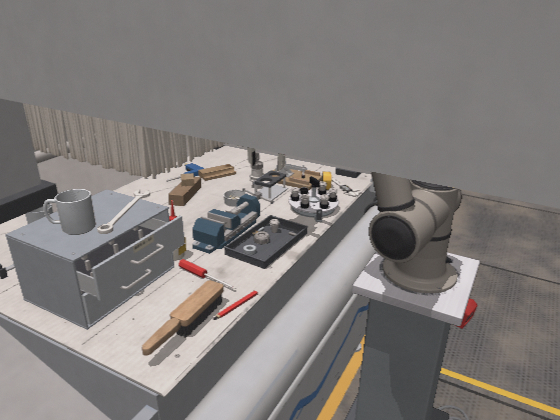

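View pics/side0.png

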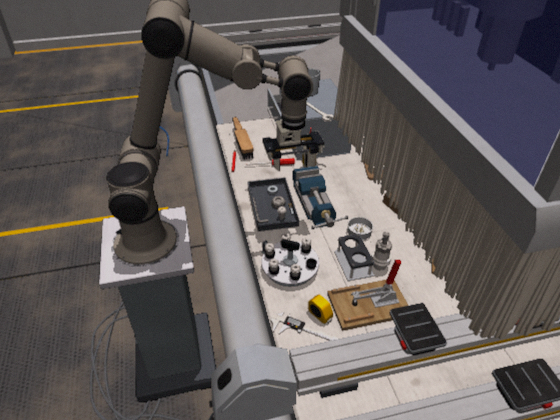

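View pics/wrist0.png

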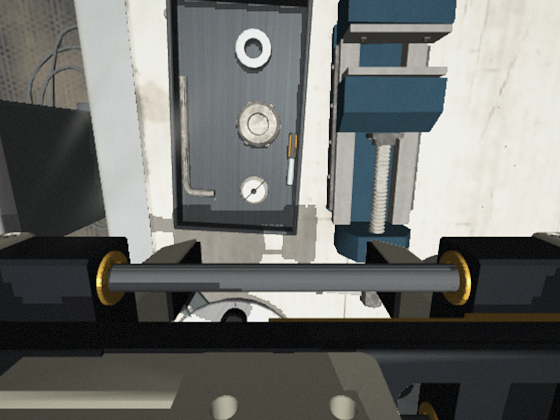

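The wrist view shows the tray with the collar at (253,48), the nut at (258,124) and the collet at (254,189). The side view shows the rack at about (290,262), with its dark empty cup at about (311,263).

```bash
python3 - <<'E'
from h import *
c=cam("wrist"); im=cv2.imread("pics/wrist0.png"); g=cv2.cvtColor(im,6)
for (u,v,r,z,n) in((254,189,22,43,"collet"),(258,124,30,27,"nut"),(253,48,28,19,"collar")):
    m=np.zeros_like(g); cv2.circle(m,(u,v),r,255,-1); m=cv2.bitwise_and(m,((g>125)*255).astype(np.uint8))
    k=max(cv2.findContours(m,0,1)[0],key=cv2.contourArea); e=cv2.minEnclosingCircle(k); P=ray(c,*e[0],z)
    print(n,e,P, "diam", 2*(ray(c,e[0][0]+e[1],e[0][1],z)-P)[0])
for p in((178,228),(297,233),(310,2),(170,2)): print("rim",p,ray(c,*p,29))
s=cam("side"); a=cam("scene")
for p,z in(((290,243),120),((311,263),50),((290,264),30),((319,307),40)): print("side",p,ray(s,*p,z))
for p,z in(((314,181),120),((315,204),30)): print("scene",p,ray(a,*p,z))
x=cv2.imread("pics/side0.png")[215:320,235:355]; y=cv2.imread("pics/scene0.png")[165:235,270:380]
cv2.imwrite("pics/z.png",np.hstack([cv2.resize(x,(400,350),interpolation=2),cv2.resize(y,(400,350),interpolation=2)]))
E
```

```text
collet ((253.9263916015625, 189.3172607421875), 14.117973327636719) [492.49406262   6.77073     43.        ] diam 32.297552707550494
nut ((264.3161926269531, 118.15420532226562), 27.981948852539062) [504.55607266  85.45067265  27.        ] diam 63.299649067480686
collar ((256.1595764160156, 46.691490173339844), 21.597808837890625) [496.23103882 160.68741267  19.        ] diam 47.316305726684845
rim (178, 228) [396.64156803 -43.84652962  29.        ]
rim (297, 233) [543.08221837 -50.18623816  29.        ]
rim (310, 2) [553.45499351 199.86059223  29.        ]
rim (170, 2) [409.06141643 199.72891677  29.        ]
side (290, 243) [ 453.37231369 -245.77383623  120.        ]
side (311, 263) [ 514.13038067 -280.43612011   50.        ]
side (290, 264) [ 453.42574857 -251.3485191    30.        ]
side (319, 307) [ 490.32042466 -443.15060176   40.        ]
scene (314, 181) [ 444.77306093 -202.40266602  120.        ]
scene (315, 204) [ 436.74133854 -203.13248884   30.        ]
```

View pics/z.png

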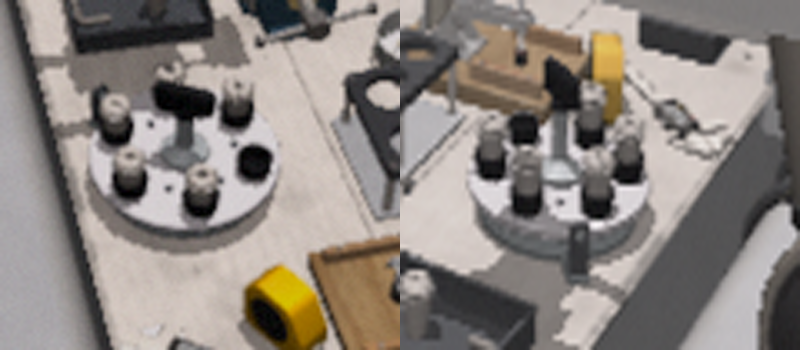

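The rack axis is at about (450,-235), with the empty seat on its +x,-y side. The collet is at (492.5, 6.8), and its band diameter checks at 32 mm. I'll approach it now.

```bash
python3 -m pendant '[[[-0.2,0.05,-0.6],[0,0,0],0.13],[[-0.2,0.05,-0.6],[0,0,0],0.13],[[-0.2,0.04,-0.6],[0,0,0],0.13],[[-0.2,0.04,-0.6],[0,0,0],0.13],[[-0.2,0.04,-0.6],[0,0,0],0.13],[[-0.07,0,-0.6],[0,0,0],0.13],[[0,0,-0.4],[0,0,0],0.13],[[0,0,0],[0,0,0],0.13],[[0,0,0],[0,0,0],0.13],[[0,0,0],[0,0,0],0.13]]'
python3 - <<'E'
from h import *
o=bot.get_obs(); print(o["tool_pos"],o["grip_width"]); c=cam("wrist"); print(proj(c,(492.5,6.8,45)))
cv2.imwrite("pics/w1.png",bot.capture("wrist"))
E
```

```text
time: 0.98
tool_pos: [493.5, 6.5, 124.4]
tcp_rot: [3.14, 0.0, 1.571]
contact_force: [-0.4, 0.1, 0.8]
grip_width: 52.2
finger_force: 0.0
[493.48362111   6.54044572 124.42918111] 52.15547491150429
[280.08708318 224.69642911]
```

View pics/w1.png

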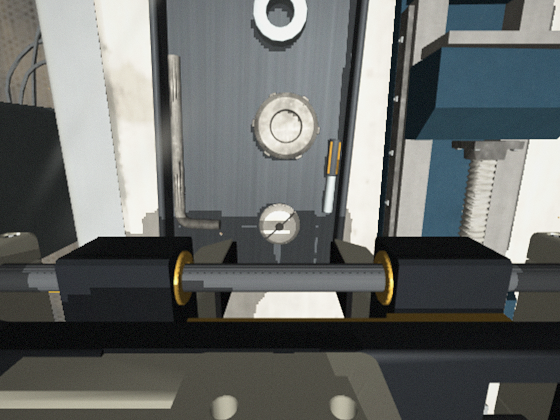

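The collet shows at (279,224), against a predicted (280,225), so the position is confirmed. I'll descend 81 mm to z≈43 and close.

```bash
python3 -m pendant '[[[-0.03,0,-0.6],[0,0,0],0.13],[[0,0,-0.6],[0,0,0],0.13],[[0,0,-0.5],[0,0,0],0.13],[[0,0,-0.5],[0,0,0],0.13],[[0,0,-0.3],[0,0,0],0.13],[[0,0,-0.2],[0,0,0],0.13],[[0,0,0],[0,0,0],0.13],[[0,0,0],[0,0,0],0.13],[[0,0,0],[0,0,0],-1],[[0,0,0],[0,0,0],-1]]'
python3 -m pendant '[[[0,0,0],[0,0,0],-1],[[0,0,0],[0,0,0],-1],[[0,0,0],[0,0,0],-1],[[0,0,0],[0,0,0],-1],[[0,0,0],[0,0,0],-1],[[0,0,0],[0,0,0],-1],[[0,0,0],[0,0,0],-1],[[0,0,0],[0,0,0],-1],[[0,0,0],[0,0,0],-1],[[0,0,0],[0,0,0],-1]]'
```

```text
time: 1.87
tool_pos: [492.6, 6.5, 43.6]
tcp_rot: [3.14, 0.0, 1.571]
contact_force: [0.5, 0.4, -0.9]
grip_width: 42.4
finger_force: 0.0
time: 2.7
tool_pos: [492.2, 6.6, 43.1]
tcp_rot: [3.141, 0.0, 1.571]
contact_force: [-1.7, -0.2, 6.4]
grip_width: 29.6
finger_force: 30.0
```

A width of 29.6 mm means I'm partly on the top chamfer. I'll regrip about 4.5 mm lower.

```bash
python3 -m pendant '[[[0,0,0],[0,0,0],0.1],[[0,0,0],[0,0,0],0.1],[[0,0,0],[0,0,0],0.1],[[0,0,-0.08],[0,0,0],0.1],[[0,0,-0.07],[0,0,0],0.1],[[0,0,0],[0,0,0],0.1],[[0,0,0],[0,0,0],-1],[[0,0,0],[0,0,0],-1],[[0,0,0],[0,0,0],-1],[[0,0,0],[0,0,0],-1]]'
python3 -m pendant '[[[0,0,0],[0,0,0],-1],[[0,0,0],[0,0,0],-1],[[0,0,0],[0,0,0],-1],[[0,0,0],[0,0,0],-1],[[0,0,0],[0,0,0],-1],[[0,0,0],[0,0,0],-1],[[0,0,0.05],[0,0,0],-1],[[0,0,0.05],[0,0,0],-1],[[0,0,0.1],[0,0,0],-1],[[0,0,0.1],[0,0,0],-1]]'
```

```text
time: 3.53
tool_pos: [492.0, 6.6, 38.3]
tcp_rot: [3.142, 0.0, 1.571]
contact_force: [0.2, -0.1, -0.1]
grip_width: 30.0
finger_force: 30.0
time: 4.37
tool_pos: [492.0, 6.6, 47.5]
tcp_rot: [-3.141, -0.0, 1.571]
contact_force: [0.9, -0.5, -0.9]
grip_width: 29.6
finger_force: 30.0
```

```bash
python3 -m pendant '[[[0,0,0.5],[0,0,0],-1],[[0,0,1],[0,0,0],-1],[[0,0,1],[0,0,0],-1],[[0,0,1],[0,0,0],-1],[[0,-0.3,1],[0,0,0],-1],[[-0.2,-0.6,1],[0,0,0],-1],[[-0.2,-0.9,0.6],[0,0,0],-1],[[-0.2,-1,0.4],[0,0,0],-1],[[-0.2,-1,0],[0,0,0],-1],[[-0.2,-1,0],[0,0,0],-1]]'
python3 -m pendant '[[[0,-1,0],[0,0,0],-1],[[0,-1,0],[0,0,0],-1],[[0,-1,0],[0,0,0],-1],[[0,-1,0],[0,0,0],-1],[[0,-0.7,0],[0,0,0],-1],[[0,-0.4,0],[0,0,0],-1],[[0,0,0],[0,0,0],-1],[[0,0,0],[0,0,0],-1],[[0,0,0],[0,0,0],-1],[[0,0,0],[0,0,0],-1]]'
python3 - <<'E'
from h import *
o=bot.get_obs(); print(o["tool_pos"],o["grip_width"],o["joint_positions"]); c=cam("wrist"); np.save("c2.npy",np.array(c,dtype=object),allow_pickle=True)
cv2.imwrite("pics/w2.png",bot.capture("wrist"))
E
```

```text
time: 5.2
tool_pos: [461.8, -138.6, 243.7]
tcp_rot: [3.139, 0.001, 1.571]
contact_force: [1.5, -0.2, -1.3]
grip_width: 29.8
finger_force: 30.0
time: 6.03
tool_pos: [462.2, -289.0, 242.4]
tcp_rot: [3.142, -0.0, 1.572]
contact_force: [-0.3, 0.5, -0.8]
grip_width: 29.7
finger_force: 30.0
[ 462.16786025 -288.96117917  242.4009685 ] 29.658210647253853 [-6.99587472e-01  3.79952130e-01  1.47062657e+00  3.60711455e-04
  1.29123021e+00 -7.01152564e-01]
```

View pics/w2.png

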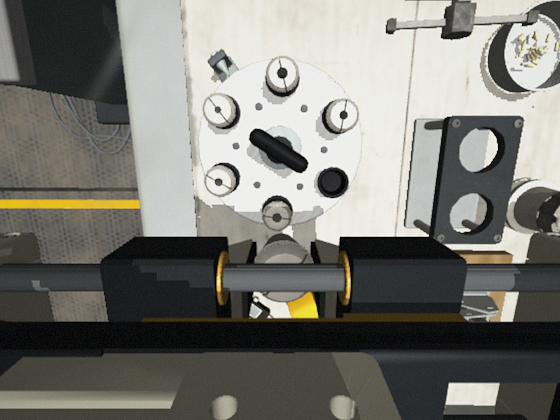

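The view shows the handle top at about (278,151), collet tops at (283,74), (342,114), (222,181), (219,110) and (277,215), the empty cup at (331,182), and the pointer upright at about (220,65).

```bash
python3 - <<'E'
from h import *
c=np.load("c2.npy",allow_pickle=True); im=cv2.imread("pics/w2.png"); g=cv2.cvtColor(im,6)
def blob(m,u,v,r):
    k=np.zeros_like(g); cv2.circle(k,(u,v),r,255,-1); k=cv2.bitwise_and(k,(m*255).astype(np.uint8))
    q=max(cv2.findContours(k,0,1)[0],key=cv2.contourArea); return q
T=np.array([ray(c,u,v,78)[:2] for u,v in((283,73),(343,115),(219,110),(220,182),(277,216))])
A=np.c_[2*T,np.ones(5)]; s=np.linalg.lstsq(A,(T**2).sum(1),rcond=None)[0]; C=s[:2]; print("axis fit",C,"R",np.sqrt(s[2]+C@C))
ang=np.degrees(np.arctan2(*(T-C).T[::-1])); print(ang, ang%60)
q=blob(g<45,331,182,20); e=cv2.minEnclosingCircle(q); P=ray(c,*e[0],50); print("seat",e,P,np.linalg.norm(P[:2]-C),np.degrees(np.arctan2(*(P[:2]-C)[::-1])))
q=blob(g<50,278,151,36); r=cv2.minAreaRect(q); print("handle",r,ray(c,*r[0],120),ray(c,*r[0],115)); b=cv2.boxPoints(r); print([ray(c,*x,120)[:2].round(1).tolist() for x in b])
# disc rim pts
for p,z in(((220,65),46),((226,74),46),((214,58),46)):
    P=ray(c,*p,z); print("ptr",p,P,np.linalg.norm(P[:2]-C),np.degrees(np.arctan2(*(P[:2]-C)[::-1])))
cv2.imwrite("pics/z2.png",np.hstack([cv2.resize(im[30:110,180:260],(400,400),interpolation=2),cv2.resize(im[140:220,290:370],(400,400),interpolation=2)]))
E
```

```text
axis fit [ 460.05033899 -235.32574287] R 69.06709659078491
[  87.45411979   27.66150027  148.11004278 -151.31166069  -92.40389364] [27.45411979 27.66150027 28.11004278 28.68833931 27.59610636]
seat ((332.3846130371094, 182.38461303710938), 15.03812026977539) [ 518.29609354 -272.89723014   50.        ] 69.31222530996479 -32.82408311919649
handle ((277.3942565917969, 151.38629150390625), (65.14856719970703, 21.329463958740234), 30.379125595092773) [ 458.44442694 -235.91678098  120.        ] [ 458.35870618 -236.15362018  115.        ]
[[429.9, -229.9], [439.4, -214.8], [487.3, -242.0], [478.3, -257.9]]
ptr (220, 65) [ 398.50492798 -152.62947017   46.        ] 103.08497046695119 126.6578914296129
ptr (226, 74) [ 404.28143241 -161.14338772   46.        ] 92.8072882797866 126.93516043757089
ptr (214, 58) [ 392.70550525 -146.09018706   46.        ] 111.79584541967286 127.04134754449048
```

View pics/z2.png

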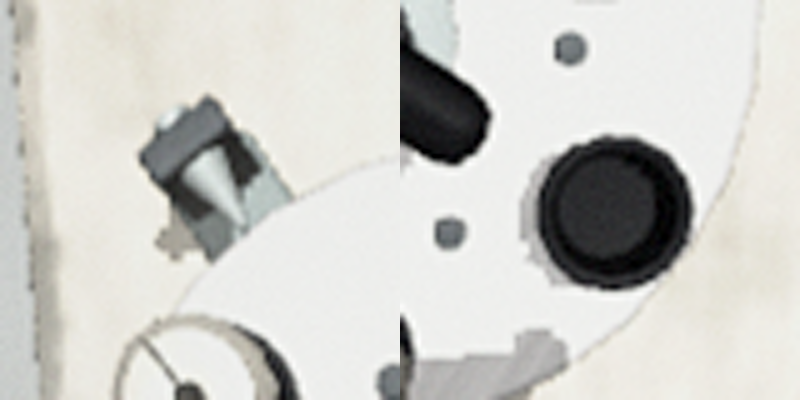

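```bash
python3 -m pendant '[[[0.2,0.06,0],[0,0,-1],-1],[[0.2,0.06,0],[0,0,-1],-1],[[0.2,0.06,0],[0,0,-1],-1],[[0.2,0.06,0],[0,0,-1],-1],[[0.2,0.06,0],[0,0,-1],-1],[[0.2,0.06,0],[0,0,-1],-1],[[0.2,0.06,0],[0,0,-1],-1],[[0.2,0.06,0],[0,0,-1],-1],[[0.2,0.06,0],[0,0,-1],-1],[[0.08,0,0],[0,0,-1],-1]]'
python3 -m pendant '[[[0,0,-0.2],[0,0,-1],-1],[[0,0,-0.5],[0,0,-1],-1],[[0,0,-0.6],[0,0,-1],-1],[[0,0,-0.6],[0,0,-1],-1],[[0,0,-0.6],[0,0,-1],-1],[[0,0,-0.6],[0,0,-1],-1],[[0,0,-0.4],[0,0,-1],-1],[[0,0,-0.2],[0,0,-0.78],-1],[[0,0,0],[0,0,0],-1],[[0,0,0],[0,0,0],-1]]'
python3 - <<'E'
from h import *
o=bot.get_obs(); print(o["tool_pos"],o["tcp_rot"],o["joint_positions"]); c=cam("scene"); s=cam("side")
p=np.load("c2.npy",allow_pickle=True); A=np.array([459.5,-235.5])
for (u,v),z in(((228.6,75.6),38),((221.6,65),38),((217,57),46)): 
    P=ray(p,u,v,z)[:2]-A; print(np.linalg.norm(P),np.degrees(np.arctan2(P[1],P[0])))
cv2.imwrite("pics/w3.png",np.hstack([cv2.resize(bot.capture("scene")[150:240,270:370],(400,360),interpolation=2),cv2.resize(bot.capture("side")[200:320,230:363],(400,360),interpolation=2)]))
E
```

```text
time: 6.92
tool_pos: [519.2, -272.8, 242.4]
tcp_rot: [-3.142, -0.0, 0.367]
contact_force: [-0.3, 0.3, -0.2]
grip_width: 29.9
finger_force: 30.0
time: 7.75
tool_pos: [518.6, -273.4, 131.3]
tcp_rot: [-3.142, 0.0, -0.559]
contact_force: [-0.0, -0.9, -0.7]
grip_width: 29.9
finger_force: 30.0
[ 518.56956692 -273.44448292  131.32176775] [-3.14158526e+00  4.10762773e-04 -5.58932885e-01] [-6.15936271e-01  5.58746161e-01  1.50216687e+00 -1.81495041e-05
  1.08109014e+00  1.51380148e+00]
91.78613652974602 125.98125563405881
104.16712367822977 125.73821151121469
110.53880817377303 125.17963670180728
```

View pics/w3.png

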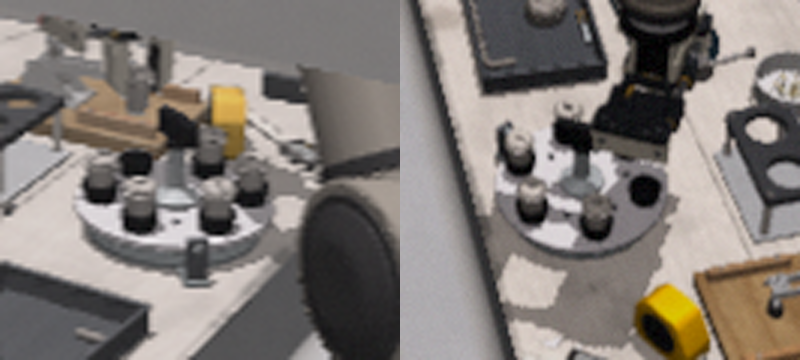

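The scene view shows the held collet at (138,85), straight above the empty cup at (135,160). The pointer bearing is about 125.7°. I'll lower it.

```bash
python3 -m pendant '[[[0,0.02,-0.3],[0,0,0],-1],[[0,0,-0.4],[0,0,0],-1],[[0,0,-0.3],[0,0,0],-1],[[0,0,-0.3],[0,0,0],-1],[[0,0,-0.2],[0,0,0],-1],[[0,0,-0.2],[0,0,0],-1],[[0,0,-0.1],[0,0,0],-1],[[0,0,-0.05],[0,0,0],-1],[[0,0,0],[0,0,0],-1],[[0,0,0],[0,0,0],-1]]'
```

```text
time: 8.68
tool_pos: [518.6, -273.7, 76.0]
tcp_rot: [3.141, -0.001, -0.563]
contact_force: [0.0, 0.1, -1.0]
grip_width: 29.5
finger_force: 30.0
```

```bash
python3 -m pendant '[[[0,0.02,-0.04],[0,0,0],-1],[[0,0,-0.04],[0,0,0],-1],[[0,0,-0.03],[0,0,0],-1],[[0,0,-0.02],[0,0,0],-1],[[0,0,-0.015],[0,0,0],-1],[[0,0,0],[0,0,0],-1],[[0,0,0],[0,0,0],-1],[[0,0,0],[0,0,0],-1],[[0,0,0],[0,0,0],-1],[[0,0,0],[0,0,0],-1]]'
```

```text
time: 9.52
tool_pos: [518.4, -273.0, 71.4]
tcp_rot: [3.142, -0.0, -0.563]
contact_force: [-1.7, 0.2, -0.4]
grip_width: 29.9
finger_force: 30.0
```

```bash
python3 -m pendant '[[[0,0,-0.02],[0,0,0],-1],[[0,0,-0.01],[0,0,0],-1],[[0,0,0],[0,0,0],-1],[[0,0,0],[0,0,0],-1],[[0,0,0],[0,0,0],-1],[[0,0,0],[0,0,0],-1],[[0,0,0],[0,0,0],-1],[[0,0,0],[0,0,0],-1],[[0,0,0],[0,0,0],-1],[[0,0,0],[0,0,0],-1]]'
```

```text
time: 10.35
tool_pos: [518.7, -273.2, 71.2]
tcp_rot: [3.141, -0.001, -0.563]
contact_force: [-1.7, -0.0, 5.2]
grip_width: 29.8
finger_force: 30.0
```

The 5 N upward force shows it has bottomed, so I'll release and rise.

```bash
python3 -m pendant '[[[0,0,0],[0,0,0],0],[[0,0,0],[0,0,0],0],[[0,0,0],[0,0,0],0],[[0,0,0],[0,0,0],0],[[0,0,0],[0,0,0],0],[[0,0,0],[0,0,0],0],[[0,0,0],[0,0,0],0],[[0,0,0],[0,0,0],0],[[0,0,0],[0,0,0],0],[[0,0,0],[0,0,0],0]]'
python3 -m pendant '[[[0,0,0.1],[0,0,0],0],[[0,0,0.3],[0,0,0],0],[[0,0,0.5],[0,0,0],0],[[0,0,0.7],[0,0,0],0],[[0,0,1],[0,0,0],0],[[0,0,0.8],[0,0,0],0],[[0,0,0.5],[0,0,0],0],[[0,0,0],[0,0,0],0],[[0,0,0],[0,0,0],0],[[0,0,0],[0,0,0],0]]'
python3 - <<'E'
from h import *
o=bot.get_obs(); print(o["tool_pos"],o["tcp_rot"],o["joint_positions"])
cv2.imwrite("pics/w4.png",np.hstack([cv2.resize(bot.capture("scene")[150:240,270:370],(400,360),interpolation=2),cv2.resize(bot.capture("side")[200:320,230:363],(400,360),interpolation=2)]))
E
```

```text
time: 11.18
tool_pos: [518.4, -273.0, 70.5]
tcp_rot: [3.141, 0.0, -0.563]
contact_force: [0.5, 0.0, -0.2]
grip_width: 46.1
finger_force: 0.0
time: 12.02
tool_pos: [517.9, -272.6, 186.7]
tcp_rot: [3.142, 0.002, -0.563]
contact_force: [-0.3, 0.3, -0.4]
grip_width: 46.0
finger_force: 0.0
[ 517.9124756  -272.6211229   186.70841659] [ 3.14157451e+00  1.52744633e-03 -5.62807686e-01] [-6.15389547e-01  5.00477525e-01  1.43618464e+00 -1.05311935e-04
  1.20645487e+00  1.51825205e+00]
```

View pics/w4.png

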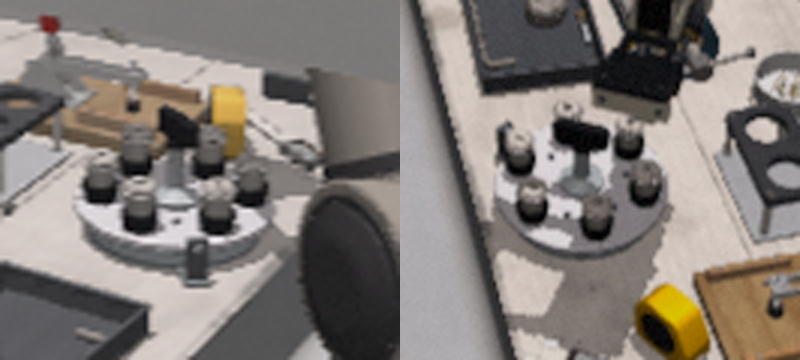

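The collet stands upright in the seat, at (136,147) in the left crop and (645,183) in the right. Next is the handle.

```bash
python3 -m pendant '[[[-0.4,0.25,0],[0,0,0],0],[[-0.5,0.32,0],[0,0,0],0],[[-0.5,0.32,0],[0,0,0],0],[[-0.4,0.25,0],[0,0,0],0],[[-0.15,0.1,-0.3],[0,0,0],0],[[0,0,-0.6],[0,0,0],0],[[0,0,-0.6],[0,0,0],0],[[0,0,-0.6],[0,0,0],0],[[0,0,-0.4],[0,0,0],0],[[0,0,-0.2],[0,0,0],0]]'
python3 -m pendant '[[[0,0,0],[0,0,0],0],[[0,0,0],[0,0,0],0],[[0,0,0],[0,0,0],-1],[[0,0,0],[0,0,0],-1],[[0,0,0],[0,0,0],-1],[[0,0,0],[0,0,0],-1],[[0,0,0],[0,0,0],-1],[[0,0,0],[0,0,0],-1],[[0,0,0],[0,0,0],-1],[[0,0,0],[0,0,0],-1]]'
python3 -m pendant '[[[0,0,0],[0,0,0],-1],[[0,0,0],[0,0,0],-1],[[0,0,0],[0,0,0],-1],[[0,0,0],[0,0,0],-1],[[0,0,0],[0,0,0],-1],[[0,0,0],[0,0,0],-1],[[0,0,0],[0,0,0],-1],[[0,0,0],[0,0,0],-1],[[0,0,0],[0,0,0],-1],[[0,0,0],[0,0,0],-1]]'
```

```text
time: 12.95
tool_pos: [458.6, -234.9, 103.9]
tcp_rot: [-3.141, 0.005, -0.563]
contact_force: [0.2, 0.3, -0.1]
grip_width: 45.8
finger_force: 0.0
time: 13.78
tool_pos: [460.0, -236.4, 107.0]
tcp_rot: [3.141, -0.001, -0.563]
contact_force: [-4.5, -3.5, 6.7]
grip_width: 23.6
finger_force: 30.0
time: 14.62
tool_pos: [460.0, -236.4, 107.0]
tcp_rot: [3.141, -0.001, -0.563]
contact_force: [-3.5, -3.1, 5.5]
grip_width: 23.9
finger_force: 30.0
```

```bash
python3 - <<'E'
from h import *
o=bot.get_obs(); print(o["tool_pos"],o["tcp_rot"],o["contact_force"],o["moment"],o["joint_positions"],o["tau"])
w=bot.capture("wrist"); sc=bot.capture("scene"); sd=bot.capture("side")
cv2.imwrite("pics/w5w.png",w); c=cam("wrist"); print([proj(c,(460,-236,z)) for z in(120,90)])
a=cv2.resize(w[120:400,100:460],(480,373)); b=np.vstack([cv2.resize(sc[150:240,270:370],(320,288),interpolation=2),cv2.resize(sd[200:290,240:340],(320,288),interpolation=2)])
m=np.zeros((576,800,3),np.uint8); m[:373,:480]=a; m[:,480:]=b
m[376:576,:480]=cv2.resize(w[0:233,:],(480,200))
cv2.imwrite("pics/w5.png",m)
E
```

```text
[ 459.95125549 -236.38667221  107.01164061] [ 3.14069218e+00 -9.94376826e-04 -5.62719564e-01] [-3.54063592 -3.13185735  5.54787702] [-0.56298806  0.76927983  0.01483215] [-6.22520396e-01  4.80818677e-01  1.72860561e+00 -1.04629744e-03
  9.31122214e-01  1.51162007e+00] [ 2.60502845e+00 -4.24268460e+01 -1.82567686e+01  1.38209414e+00
 -2.67115133e-01  2.51416705e-02]
[array([283.28874343, 284.29971038]), array([283.19044797, 259.13681958])]
```

View pics/w5.png

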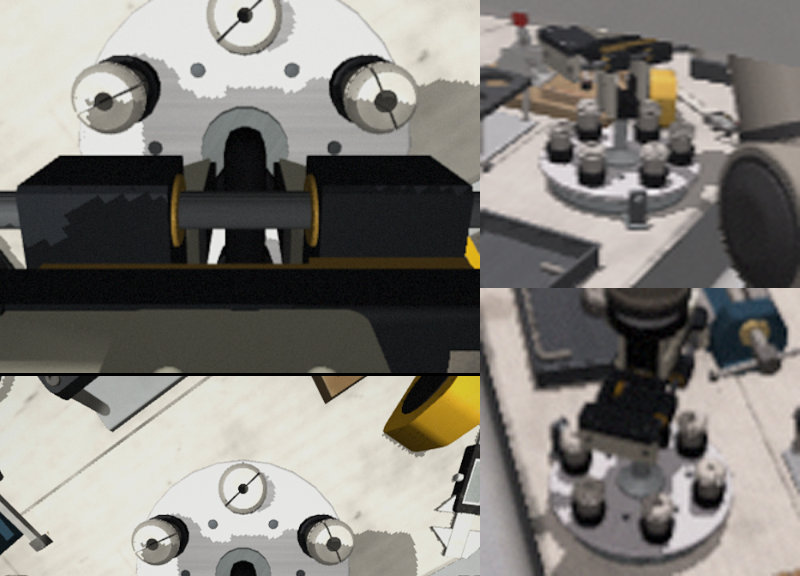

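The picture shows the bar between the fingers and centred, with the fingers aligned along it. The 23.6 mm width is still too wide for a 15 mm bar, so I'll open, check the pose free of contact, and grip again.

```bash
python3 -m pendant '[[[0,0,0],[0,0,0],0],[[0,0,0],[0,0,0],0],[[0,0,0],[0,0,0],0],[[0,0,0],[0,0,0],0],[[0,0,0],[0,0,0],0],[[0,0,0],[0,0,0],0],[[0,0,0],[0,0,0],0],[[0,0,0],[0,0,0],0],[[0,0,0],[0,0,0],0],[[0,0,0],[0,0,0],0]]'
python3 - <<'E'
from h import *
A=bot.get_obs(); print(A["tool_pos"],A["tcp_rot"])
c=cam("wrist"); im=bot.capture("wrist"); cv2.imwrite("pics/w6.png",im); g=cv2.cvtColor(im,6)
for v in (205,215,222,230): print(v,g[v,220:350:3].tolist())
for z in(120,106,92): print(proj(c,A["tool_pos"]*[1,1,0]+[0.846*29,-0.533*29,z]))
E
```

```text
time: 15.6
tool_pos: [459.9, -235.8, 106.5]
tcp_rot: [3.142, -0.0, -0.563]
contact_force: [0.1, -0.8, 0.9]
grip_width: 45.5
finger_force: 0.0
[ 459.92786221 -235.77505034  106.49970471] [ 3.14155058e+00 -1.03034906e-05 -5.62878850e-01]
205 [167, 163, 164, 166, 166, 167, 165, 165, 167, 166, 168, 167, 166, 168, 174, 116, 109, 129, 125, 127, 121, 125, 124, 127, 130, 127, 123, 88, 157, 170, 170, 168, 169, 167, 166, 170, 169, 167, 170, 169, 166, 165, 164, 163]
215 [160, 159, 158, 157, 161, 157, 157, 160, 158, 158, 160, 158, 120, 126, 122, 126, 127, 124, 126, 122, 70, 17, 13, 73, 129, 133, 126, 121, 128, 123, 122, 167, 165, 167, 163, 165, 163, 164, 162, 166, 163, 161, 165, 161]
222 [160, 159, 159, 158, 161, 157, 159, 159, 161, 164, 161, 106, 123, 122, 123, 126, 120, 89, 1, 5, 3, 7, 9, 11, 8, 6, 109, 121, 123, 122, 123, 127, 149, 160, 164, 163, 166, 162, 167, 164, 166, 164, 161, 162]
230 [54, 175, 170, 170, 168, 172, 170, 172, 166, 174, 174, 118, 120, 121, 119, 120, 112, 4, 11, 5, 8, 9, 7, 12, 8, 10, 0, 126, 121, 129, 127, 122, 121, 170, 169, 168, 168, 168, 166, 165, 167, 164, 98, 58]
[284.10259986 224.45075933]
[283.99820927 216.37161909]
[283.91152144 209.66255564]
```

The bar is centred at u≈285, against a predicted 284. My fingertips reach z≈89, below the bar's underside at 92, so I'll raise 6 mm and grip only the bar.

```bash
python3 -m pendant '[[[0,0,0.1],[0,0,0],0],[[0,0,0.1],[0,0,0],0],[[0,0,0],[0,0,0],0],[[0,0,0],[0,0,0],0],[[0,0,0],[0,0,0],-1],[[0,0,0],[0,0,0],-1],[[0,0,0],[0,0,0],-1],[[0,0,0],[0,0,0],-1],[[0,0,0],[0,0,0],-1],[[0,0,0],[0,0,0],-1]]'
python3 -m pendant '[[[0,0,0],[0,0,0],-1],[[0,0,0],[0,0,0],-1],[[0,0,0],[0,0,0],-1],[[0,0,0],[0,0,0],-1],[[0,0,0],[0,0,0],-1],[[0,0,0],[0,0,0],-1],[[0,0,0],[0,0,0],-1],[[0,0,0],[0,0,0],-1],[[0,0,0],[0,0,0],-1],[[0,0,0],[0,0,0],-1]]'
```

```text
time: 16.48
tool_pos: [459.6, -236.3, 112.4]
tcp_rot: [3.14, 0.0, -0.562]
contact_force: [-2.8, -2.2, -0.4]
grip_width: 15.2
finger_force: 30.0
time: 17.32
tool_pos: [459.6, -236.2, 112.4]
tcp_rot: [3.141, 0.0, -0.563]
contact_force: [-2.8, -4.1, -0.4]
grip_width: 14.4
finger_force: 30.0
```

It now grips the bar at 14.4 mm. I'll turn it +2.75 rad smoothly.

```bash
python3 -m pendant '[[[-0.01,-0.015,0],[0,0,0.2],-1],[[0,0,0],[0,0,0.4],-1],[[0,0,0],[0,0,0.6],-1],[[0,0,0],[0,0,0.6],-1],[[0,0,0],[0,0,0.6],-1],[[0,0,0],[0,0,0.6],-1],[[0,0,0],[0,0,0.6],-1],[[0,0,0],[0,0,0.6],-1],[[0,0,0],[0,0,0.6],-1],[[0,0,0],[0,0,0.6],-1]]'
python3 -m pendant '[[[0,0,0],[0,0,0.6],-1],[[0,0,0],[0,0,0.6],-1],[[0,0,0],[0,0,0.6],-1],[[0,0,0],[0,0,0.6],-1],[[0,0,0],[0,0,0.6],-1],[[0,0,0],[0,0,0.6],-1],[[0,0,0],[0,0,0.6],-1],[[0,0,0],[0,0,0.6],-1],[[0,0,0],[0,0,0.6],-1],[[0,0,0],[0,0,0.6],-1]]'
```

```text
time: 18.15
tool_pos: [459.9, -235.1, 112.4]
tcp_rot: [-3.14, -0.0, 0.089]
contact_force: [0.8, 4.1, 1.2]
grip_width: 14.9
finger_force: 30.0
time: 18.98
tool_pos: [459.3, -234.0, 112.4]
tcp_rot: [-3.138, -0.002, 0.809]
contact_force: [-1.9, 8.2, 4.7]
grip_width: 14.8
finger_force: 30.0
```

```bash
python3 -m pendant '[[[0,0.03,0],[0,0,0.6],-1],[[0,0,0],[0,0,0.6],-1],[[0,0,0],[0,0,0.6],-1],[[0,0,0],[0,0,0.6],-1],[[0,0,0],[0,0,0.6],-1],[[0,0,0],[0,0,0.6],-1],[[0,0,0],[0,0,0.6],-1],[[0,0,0],[0,0,0.6],-1],[[0,0,0],[0,0,0.6],-1],[[0,0,0],[0,0,0.6],-1]]'
python3 -m pendant '[[[0,0,0],[0,0,0.6],-1],[[0,0,0],[0,0,0.6],-1],[[0,0,0],[0,0,0.6],-1],[[0,0,0],[0,0,0.6],-1],[[0,0,0],[0,0,0.6],-1],[[0,0,0],[0,0,0.5],-1],[[0,0,0],[0,0,0.4],-1],[[0,0,0],[0,0,0.3],-1],[[0,0,0],[0,0,0.2],-1],[[0,0,0],[0,0,0.1],-1]]'
```

```text
time: 19.82
tool_pos: [458.2, -233.5, 112.4]
tcp_rot: [-3.138, -0.003, 1.529]
contact_force: [-7.7, 5.4, 6.0]
grip_width: 15.1
finger_force: 30.0
time: 20.65
tool_pos: [457.2, -233.6, 112.4]
tcp_rot: [-3.139, -0.006, 2.067]
contact_force: [-11.0, 2.3, 8.1]
grip_width: 14.4
finger_force: 30.0
```

```bash
python3 -m pendant '[[[-0.03,0.01,0],[0,0,0.2],-1],[[-0.02,0,0],[0,0,0.3],-1],[[0,0,0],[0,0,0.3],-1],[[0,0,0],[0,0,0.2],-1],[[0,0,0],[0,0,0],-1],[[0,0,0],[0,0,0],-1],[[0,0,0],[0,0,0],-1],[[0,0,0],[0,0,0],-1],[[0,0,0],[0,0,0],-1],[[0,0,0],[0,0,0],-1]]'
python3 - <<'E'
from h import *
c=cam("wrist"); im=bot.capture("wrist"); cv2.imwrite("pics/w7.png",im); g=cv2.cvtColor(im,6)
A=np.array([458.4,-234.9]); d=lambda a:np.array([np.cos(a),np.sin(a)])
a=np.radians(125.4); P=lambda r,z:np.r_[A+r*d(a),z]
for r,z in((70,78),(70,73),(92,38),(110,46)): print(r,z,proj(c,P(r,z)))
u,v=proj(c,P(70,73)).astype(int); k=np.zeros_like(g); cv2.circle(k,(u,v),50,255,-1)
k&=((g>150)*255).astype(np.uint8)
circ=cv2.HoughCircles(cv2.GaussianBlur(g,(5,5),1),cv2.HOUGH_GRADIENT,1,30,param1=120,param2=22,minRadius=18,maxRadius=45)
print(circ[0] if circ is not None else None)
s=np.clip(g[60:220:8,230:340:4],0,255)
print("cols",list(range(230,340,4)))
for i,r in enumerate(s): print(60+8*i,*r)
E
```

```text
time: 21.48
tool_pos: [457.0, -233.8, 112.4]
tcp_rot: [-3.141, -0.003, 2.185]
contact_force: [-4.5, 2.3, 3.9]
grip_width: 14.3
finger_force: 30.0
70 78 [282.166734   130.31906071]
70 73 [282.19635022 130.50936413]
92 38 [282.26268692  97.72397343]
110 46 [282.13181804  65.87115975]
[[383.5 193.5  28.6]
 [184.5 191.5  26. ]
 [282.5 230.5  33.3]
 [274.5 129.5  30.5]]
cols [230, 234, 238, 242, 246, 250, 254, 258, 262, 266, 270, 274, 278, 282, 286, 290, 294, 298, 302, 306, 310, 314, 318, 322, 326, 330, 334, 338]
60 170 216 221 223 224 227 226 226 226 223 113 117 97 91 85 92 88 203 225 225 225 227 226 225 228 229 228 227
68 215 222 220 220 224 227 227 226 227 196 109 115 111 113 116 117 118 163 228 227 225 226 228 227 229 227 228 228
76 222 220 219 225 226 228 228 229 221 131 22 54 173 207 166 98 14 175 227 226 226 228 227 229 229 228 226 226
84 223 222 224 226 226 229 225 144 148 134 108 99 147 203 162 154 173 164 227 228 227 229 229 230 229 228 228 228
92 222 223 226 228 228 226 225 227 230 137 102 106 153 200 151 181 181 181 228 227 230 229 227 229 227 229 229 228
100 225 225 227 226 2
[... 1007 characters left out ...]
231 230
172 230 230 229 234 100 107 163 229 230 232 231 230 231 232 231 230 231 229 232 232 230 107 112 107 231 230 230 162
180 230 230 229 231 230 231 230 230 231 230 231 231 230 230 232 230 230 231 231 230 232 232 230 229 232 233 171 172
188 231 231 231 232 229 231 231 232 231 231 232 233 231 232 231 232 230 230 232 229 230 230 230 231 231 191 164 162
196 164 219 231 232 235 166 167 167 166 168 169 169 169 169 174 198 218 231 232 230 231 233 234 165 163 160 164 161
204 172 168 168 170 170 170 168 169 175 101 134 133 129 126 126 132 128 124 104 168 165 167 166 166 164 166 166 166
212 166 164 163 169 166 165 163 121 126 129 129 128 97 15 36 122 131 124 124 123 120 168 167 164 165 163 163 167
```

The wrist view has the collet centre at u≈282, with the cone axis and pointer upright also at u≈282. They are in line, with 30 N on the handle and the rack still, so I'm handing in.

```bash
python3 -c "
from plant import bot
o=bot.get_obs(); print(o['time'],abs(o['dq']).max() if hasattr(o['dq'],'max') else o['dq'],o['finger_force']); print(bot.close_job())"
```

```text
21.5333 0.0014029668433558783 30.000952184200287
the job is handed in; nothing more can be done
None
```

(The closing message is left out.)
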